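# Draw a clipped-in spacer out of a deep tube pocket with sprung tongs

### The job

Take the sprung tongs out of their stand and draw the blue spacer out of the bottom of the red-ringed pocket of the aluminium block, where two spring clips hold it: squeeze the tips on it firmly enough that it slides out of the clips, but gently, because the spacer is thin-walled and the pocket must not be jabbed. Thread the spacer onto the free post of the white rack, right down to the foot, and then hang the tongs back in their stand. Leave the timer and everything else where it is.

Things in the scene. Friction and masses are not known exactly. Their poses are not given: they have to be found in the camera images.
- tongs: Sprung steel tongs hanging tips down in the stand, 85 g. Origin: midway between the two black finger grips; z up (away from the tips), y across the arms (line of squeezing). Grips: flat faces 16 mm wide (x), 26 mm high, centred 6 mm below the origin. Hinges 36 mm and top of the bow 46 mm above the origin, tips 98 mm below; arms 7.5 mm wide
- tong_guard (a point): Point midway between the two black finger guards of the tongs, level with their undersides, 28 mm below the tongs' origin. A guard is a ledge 23 mm wide (x) under each grip, reaching 25 mm from the middle (y); the tongs hang by the guards on the stand's rails, and fingers pushing down bear on them
- tong_arm_a (a joint): Squeeze of each arm from slack, rad (both move alike). 0: 47 mm over the grips, 33 mm between the tips, spring 2.4 N on each finger. 0.037: 44 mm, 23 mm (30 mm over the tips' backs), 7 N. 0.071: 41 mm, tips on the 14 mm spacer, 11 N. On the spacer each tip then presses with about a third of the grip force beyond the spring's (40 N grip: about 9 N; 60 N: 14 N)
- tip_a: Tip of the tongs' y+ arm, with a shallow upright V jaw 14 mm high and 8 mm wide. Origin: foot of the jaw's inner face; axes follow the arm (z up)
- tip_b: Tip of the tongs' y- arm, mirror image of the other. A held part sits midway between the two tip origins
- spacer: Blue plastic ring, outside 14 mm, bore 8 mm, 16 mm high, thin-walled: more than 14 N from a tip crushes it. Origin: centre of its underside, z along the bore. It stands on the pocket floor, held by two clips with about 5 N each over its whole height; their friction (5 to 7 N in all) has to be overcome for 16 mm of travel, so each tip must press with more than about 6 N
- pocket_block: Aluminium block 62 mm (x) by 152 mm (y), 70 mm high, fixed, with three round pockets 54 mm deep in a row along y. Origin: centre of the underside. The middle one (red ring) is 35 mm wide and holds the spacer; fixed vials 75 mm high stand in those 47 mm to either side. Its clips stand at the x- and x+ sides of the spacer, so the tongs go in with their y along the block's y
- pocket_mouth (a point): Centre of the red-ringed pocket's mouth, on the block's top face; axes of the block
- pocket_floor (a point): Centre of the red-ringed pocket's flat floor, 54 mm below the mouth. The tips may rest on it lightly; tongs pressed on the block with more than 15 N count as a jab
- spacer_rack: White plastic rack, base 56 mm (x) by 92 mm (y), 8 mm thick, fixed, with two upright steel posts 5 mm thick and 26 mm high. The post at y+ (22 mm from the middle) carries a blue spare that is part of the rack; the one at y- is free. Origin: centre of the underside
- free_post_foot (a point): Foot of the free post, on the base's top face; axes of the rack. A spacer that is right down has its origin here; it must not be rammed on the rack with more than 12 N
- free_post_tip (a point): Top of the free post, 26 mm above its foot, slightly tapered
- tong_stand: Grey tong stand, base 70 mm (x) by 84 mm (y), fixed. Two round steel rails along y at x = -9 and +9 mm (12 mm gap), tops 85 mm above the table, between end plates with inner faces at y = -31 and +31 mm. The tongs hang with arms between the rails, guards on them, y along the stand's y; they go in and out straight up and down. Origin: centre of the underside
- stand_rest (a point): Where the tongs' origin is when they hang in the middle of the stand, 28 mm above the rail tops; axes of the stand
- timer: White lab timer, 62 by 68 by 18 mm, lying loose in front of the block. Not to be moved. Origin: centre of its underside
There are look-alikes about, which are no part of the job. What is shaped like the tong_stand but yellow is not meant.

How it is judged (in metres and radians):
On the way, in this order (a step that is already met when the one before it is completed fails the run):
1. the spacer is held between the tongs' tips, clear above the block (z of spacer in the frame of pocket_block above 0.074 m and contact force between each of tip_a, tip_b and spacer above 0.5 N), for 0.1 s.
2. the spacer sits right down on the free post and the tips have let it go (horizontal distance between spacer and free_post_foot below 0.004 m and z of spacer in the frame of free_post_foot below 0.003 m and angle between spacer's own z axis and vertical below 0.12 rad and contact force between tongs and spacer below 0.1 N), for 0.1 s.
At the end, for the whole second after the job is handed in: The spacer is on the free post, at rest: within 4 mm of its axis, underside under 3 mm above the foot, tilt under 0.12 rad, not touched by the tongs. The tongs hang at rest in their stand, tilt under 0.1 rad, origin within 8 mm of the rest point in plan and 4 mm in height (all of step 2 and linear speed of each of spacer, tongs below 0.01 m/s and horizontal distance between tongs and stand_rest below 0.008 m and z of tongs in the frame of stand_rest between -0.004 and 0.004 m and angle between tongs's own z axis and vertical below 0.1 rad).
It fails at once if the spacer is crushed: a tip presses it with more than 14 N (contact force between any of tip_a, tip_b and spacer above 14 N).
It fails at once if the tongs are jabbed into the block with more than 15 N (contact force between tongs and pocket_block above 15 N).
It fails at once if the spacer is rammed on the rack with more than 12 N (contact force between spacer and spacer_rack above 12 N).
It fails at once if the timer is moved by more than 15 mm (distance of timer from where it was at the start of the episode above 0.015 m).
It also fails if it takes over 58 s, if anything falls off the work surface, if the arm or the gripper's body presses on something with over 40 N, if the wrist force passes 120 N, or if a joint passes its speed limit or range.

### The arm

A 6-joint arm with a two-finger parallel gripper is mounted at the origin on a cart in front of the work surface, level with it; the furniture and walls round the work are solid. World frame = base frame: x ahead of the robot, y to its left, z up, the work surface at z = 0. Lengths are in mm, angles in rad, forces in N, time in s.
With the tool pointing down it reaches from about 350 to 875 mm from the base axis. Payload 4.2 kg.
Tool frame: the origin (TCP) lies at the very end of the fingers, on their centre line; the grasp point (between the pads) lies 19 mm behind it; z points along the fingers, y is the line along which they close (so a half turn about z gives the same grasp; the last joint's range is limited). The gripper opens to 85 mm and grips with 20 to 120 N. Pads are 22 mm wide; open, the fingers measure 114 mm over their backs; the gripper's body (76 mm by 85 mm) begins 54 mm behind the grasp point. The pads swing forward as they close: fully open they stand 13 mm farther back than shut.
Start: joints at [-0.857, 0.385, 0.008, 0, -1.194, -0.259], TCP at [274.563, -561.439, 231.312] pointing down, gripper open.
Joint ranges: [-3.14, 3.14], [-1.21, 2.06], [-1.07, 1.41], [-3.16, 2.05], [-2.99, -0.16], [-3.1, 3.1]. Speed limits (rad/s): [2.79, 2.79, 3.14, 3.14, 3.14, 3.14].

### API

Orientations are given as a unit quaternion [x, y, z, w].
In Python, from bench import arm, viewer gives the robot as it stands. The module is installed in compiled form; this text tells all that it offers.
- The arm moves only by the shell command python3 -m jog FILE [OPENING], which reads ROWS from the file FILE. ROWS is a JSON list of rows, 1 to 10 of them, each an object with the fields d (a list: dx, dy, dz in mm), rot (a list: a rotation vector rx, ry, rz in rad); a field left out counts as zero; each row is the pose to reach, as a shift and turn from the pose commanded when the command began, along the tool's axes at that moment; what a row does not reach only later rows make up. A row lasts 1/10 s, in which the tool goes at most 50 mm and 0.15 rad, less where a joint would pass 70% of its speed; a pose out of reach is approached as far as the arm can. OPENING is the finger opening in mm, set as the command begins (- or left out keeps the last). The fingers move at their own pace and stop on an object; the grip force is fixed at half the most. Time passes only in rows, so rows that do not move let the fingers close. It prints the time, the measured TCP pose, the force, the opening and the grip force at its end. Input that does not fit is refused with a message, and nothing moves.
- arm.read_state(): the state, without advancing time (a new reading comes with each control period).
- viewer.get_image(name): name is "scene" or "top" or "wrist"; returns (picture, depth): 420x560x3 uint8, blue, green, red; 420x560 float32, mm along the optical axis (not along the pixel's ray), 0 where there is no reading.
- viewer.get_calibration(name): a dict with "K" (3x3 intrinsics, pixels), "rvec" (rotation vector, rad) and "tvec" (3), from world to camera coordinates, as OpenCV has them. Camera axes: x right, y down, z forward; pixel columns grow to the right and rows downward; lengths in mm; the calibration is good to about 2 mm. A picture is of the moment at which its call begins: read the wrist's pose just before it. get_calibration takes no time and is no camera call; for the wrist camera it gives the pose at the moment of the call.
- arm.job_done(): hands the job in; it is judged then, once.
The state is a dict: "clock": time; "joints": joint angles; "joint_vel": joint speeds; "joint_efforts": joint torques, N m; "position": TCP position; "ee_rot": TCP orientation; "contact_force": force on the tool from outside, world axes, zero at the start; "wrist_torque": the same for the moment, N m; "gripper_width": finger opening in mm; "grasp_force": force on a finger pad.
Only numpy, scipy, OpenCV 4.12 (cv2) and the standard library are available. Lean on these libraries where they do the work, as an engineer would, in place of code of your own. Each camera call takes 0.05 s, during which the arm holds its last target. There are 200 camera calls.

## Working session

There is one attempt and no reset: what is moved stays moved. The work goes in short steps, Python scripts to look and compute and a shell command to move; the robot and the scene stay as the last step left them, time stands still between calls to the robot, and variables do not carry over. Pictures are saved under pics/ and viewed, at most 10 in all, crops included, and the job is handed in when it is done.

```bash
mkdir -p pics; cat > h.py <<'E'
import numpy as np, cv2
from bench import arm, viewer
from scipy.spatial.transform import Rotation as R
def cal(n):
    c=viewer.get_calibration(n); return np.array(c["K"],float).reshape(3,3),R.from_rotvec(np.array(c["rvec"],float).ravel()).as_matrix(),np.array(c["tvec"],float).ravel()
def ray(c,u,v):
    K,r,t=c; d=r.T@np.linalg.solve(K,[u,v,1.]); return -r.T@t,d
def onplane(c,u,v,z):
    o,d=ray(c,u,v); return o+d*(z-o[2])/d[2]
def cloud(c,dep):
    K,r,t=c; v,u=np.mgrid[:dep.shape[0],:dep.shape[1]]
    p=np.stack([(u-K[0,2])/K[0,0]*dep,(v-K[1,2])/K[1,1]*dep,dep],-1); return (p-t)@r
def proj(c,p):
    K,r,t=c; q=K@(r@np.asarray(p,float)+t); return q[:2]/q[2]
def tri(a,b):
    (o1,d1),(o2,d2)=a,b
    s=np.linalg.lstsq(np.stack([d1,-d2],1),o2-o1,rcond=None)[0]; p,q=o1+s[0]*d1,o2+s[1]*d2
    return (p+q)/2,np.linalg.norm(p-q)
E
python3 - <<'E'
from h import *
s=arm.read_state(); print(s)
for n in ("scene","top"):
    im,d=viewer.get_image(n); cv2.imwrite(f"pics/{n}.png",im); np.savez(f"{n}.npz",im=im,d=d)
    c=cal(n); print(n,c[0],-c[1].T@c[2],c[1][2])
E
```

```text
{'clock': 0.0, 'joints': array([-8.57404510e-01,  3.85533670e-01,  6.65107311e-03, -4.99616012e-04,
       -1.19401160e+00, -2.58602006e-01]), 'joint_vel': array([ 0.00257304, -0.00178676, -0.00091149, -0.00010536, -0.00158596,
       -0.00015357]), 'joint_efforts': array([-1.13742142e-03, -3.92288482e+01,  1.88395411e+01,  4.18619335e+00,
       -4.82378571e-03, -7.68275981e-06]), 'position': array([ 274.31143414, -560.94144852,  230.2451934 ]), 'ee_rot': array([-2.25350345e-01,  9.74277203e-01,  1.03593063e-03, -2.84643853e-04]), 'contact_force': array([-0.10826629, -0.2379762 , -0.76467302]), 'wrist_torque': array([0.00556988, 0.00562983, 0.00648338]), 'grasp_force': 0.0, 'gripper_width': 85.30136689849114}
scene [[394.49113726   0.         278.89093963]
 [  0.         394.49113726 214.78551254]
 [  0.           0.           1.        ]] [ 75.56331187 657.89070072 495.45664514] [ 0.46823339 -0.75378121 -0.46105464]
top [[405.9689736    0.         283.13127462]
 [  0.         405.9689736  210.74586487]
 [  0.           0.           1.        ]] [384.95327501  20.00987916 976.50719597] [ 0.09871258 -0.00798928 -0.99508392]
```

View pics/top.png

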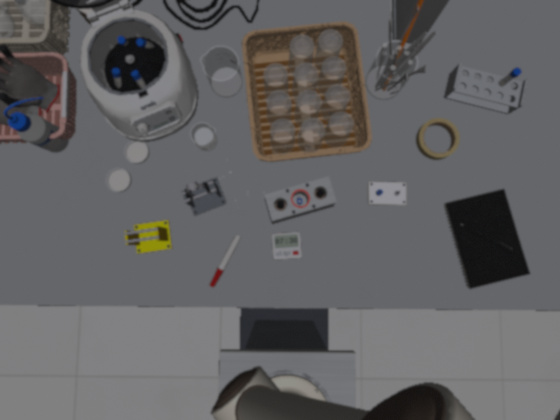

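View pics/scene.png

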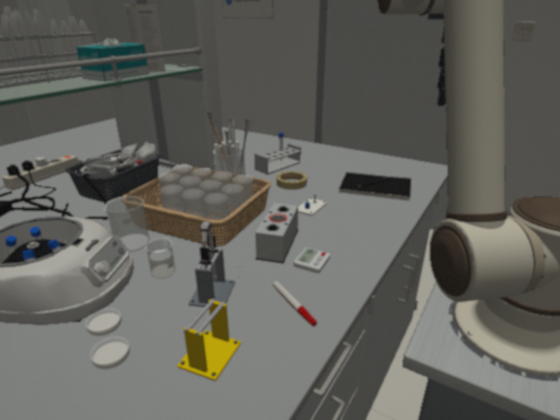

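Top view: the tongs hang in the grey stand at (204,195). The look-alike is the yellow stand at (150,237), which is empty and the wrong colour, so grey is the one meant. The block is at (300,200) with its red ring at (299,199), the rack at (387,193) and the timer at (287,246). I'll confirm this in a crop and get rough coordinates.

```bash
python3 - <<'E'
from h import *
z=np.load("top.npz"); im,d=z["im"],z["d"]; c=cal("top")
cv2.imwrite("pics/crop1.png",cv2.resize(im[150:270,110:430],None,fx=2.5,fy=2.5,interpolation=cv2.INTER_CUBIC))
P=cloud(c,d)
for n,(u,v) in dict(tongs=(204,192),standbase=(214,205),block=(285,208),mouth=(299,199),rackbase=(388,200),post=(397,192),spare=(379,192),timer=(287,246)).items():
    print(n,P[v-1:v+2,u-1:u+2].reshape(-1,3).mean(0).round(1),onplane(c,u,v,0).round(1))
w=cal("wrist"); s=arm.read_state(); o=-w[1].T@w[2]
Rt=R.from_quat(s["ee_rot"]).as_matrix()
print("wristcam in tool",Rt.T@(o-s["position"]),(Rt.T@w[1].T).round(3),w[0])
print(Rt.round(3))
E
```

```text
tongs [518.1 195.2  49.2] [525.1 204.5   0. ]
standbase [493.1 178.5   5.4] [493.7 179.4   0. ]
block [472.2   9.4 154.7] [488.6   7.7   0. ]
mouth [507.8 -24.9  24. ] [510.9 -26.    0. ]
rackbase [ 510.1 -240.     8.5] [ 511.2 -242.3    0. ]
post [ 528.7 -259.9   15.8] [ 531.1 -264.5    0. ]
spare [ 526.9 -214.6   24.5] [ 530.5 -220.6    0. ]
timer [396.8   2.2  15.6] [397.    1.9   0. ]
wristcam in tool [  85.12029276    1.21570663 -140.84804878] [[-0.001 -0.946 -0.325]
 [ 1.    -0.001  0.   ]
 [-0.    -0.325  0.946]] [[309.37823496   0.         279.39966136]
 [  0.         309.37823496 205.59732499]
 [  0.           0.           1.        ]]
[[-0.898 -0.439 -0.001]
 [-0.439  0.898  0.002]
 [ 0.     0.002 -1.   ]]
```

View pics/crop1.png

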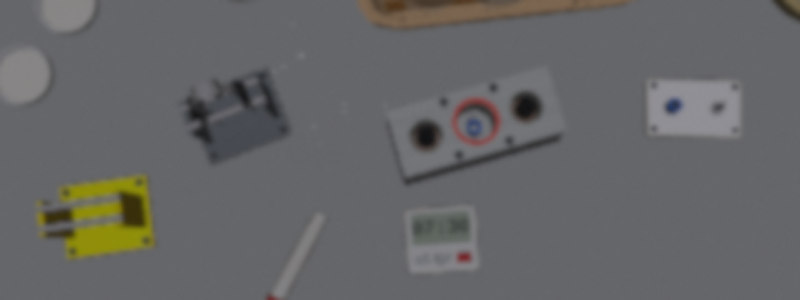

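Crop: the grey stand at (235,115) carries the tongs. The yellow stand at (105,215) is empty, so it is not the one meant. The red-ringed pocket, with the blue spacer, is at (476,122), and the free post at (717,107). I'll fly over the rack first with the wrist camera.

```bash
echo '[{"d":[-40,20,0],"rot":[0,0,0.05]},{"d":[-80,40,0],"rot":[0,0,0.1]},{"d":[-125,60,0],"rot":[0,0,0.17]},{"d":[-170,82,0],"rot":[0,0,0.17]},{"d":[-215,105,0],"rot":[0,0,0.17]},{"d":[-260,127,0],"rot":[0,0,0.17]},{"d":[-300,147,0],"rot":[0,0,0.17]},{"d":[-335,165,0],"rot":[0,0,0.17]},{"d":[-360,176,0],"rot":[0,0,0.17]},{"d":[-367,180,0],"rot":[0,0,0.17]}]' > next.json && python3 -m jog next.json
cat > shot.py <<'E'
import sys
from h import *
n=sys.argv[1]; c=cal("wrist"); im,d=viewer.get_image("wrist"); cv2.imwrite(f"pics/{n}.png",im); np.savez(f"{n}.npz",im=im,d=d,K=c[0],r=c[1],t=c[2])
print(arm.read_state()["position"].round(1), R.from_quat(arm.read_state()["ee_rot"]).as_matrix().round(4).tolist())
E
python3 shot.py rackA; echo '[{}]' > next.json && python3 -m jog next.json; python3 shot.py rackA2
```

```text
clock: 1.1
position: [526.5, -236.3, 230.7]
ee_rot: [-0.143, 0.99, 0.0, -0.0]
contact_force: [-0.6, -0.1, -0.3]
gripper_width: 85.7
grasp_force: 0.0
[ 526.3 -236.5  230.7] [[-0.9589, -0.2836, -0.0008], [-0.2836, 0.9589, 0.0005], [0.0006, 0.0007, -1.0]]
clock: 1.25
position: [524.8, -238.5, 230.9]
ee_rot: [-0.142, 0.99, 0.0, -0.001]
contact_force: [0.2, -0.8, 0.5]
gripper_width: 85.2
grasp_force: 0.0
[ 524.5 -239.   231. ] [[-0.9599, -0.2804, -0.0009], [-0.2804, 0.9599, 0.0001], [0.0009, 0.0004, -1.0]]
```

View pics/rackA2.png

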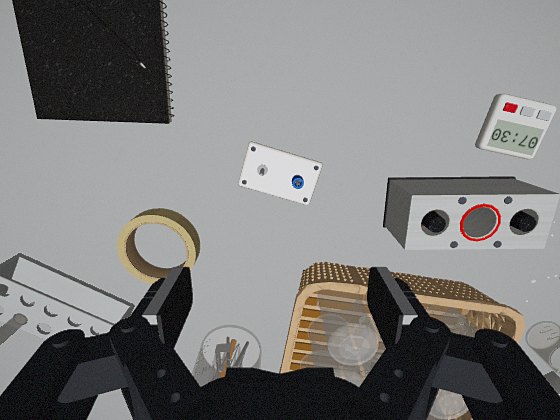

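Wrist view: free post at (262,171), spare at (298,182) on the white rack, and the red-ringed pocket at (480,222). Next I'll go over the block, then the tongs, so that each object is seen from two places.

```bash
echo '[{"d":[-10,45,0]},{"d":[-20,95,0]},{"d":[-32,145,0]},{"d":[-40,190,0]},{"d":[-44,210,0]},{"d":[-44,210,0]},{"d":[-44,210,0]}]' > next.json && python3 -m jog next.json|head -2;python3 shot.py blk
echo '[{"d":[-10,45,-5]},{"d":[-20,95,-10]},{"d":[-32,145,-15]},{"d":[-45,190,-15]},{"d":[-60,210,-15]},{"d":[-60,210,-15]},{"d":[-60,210,-15]}]' > next.json && python3 -m jog next.json|head -2;python3 shot.py tng
python3 - <<'E'
import cv2,numpy as np
a=cv2.imread("pics/blk.png");b=cv2.imread("pics/tng.png")
cv2.imwrite("pics/two.png",np.vstack([cv2.resize(a[60:300],(700,300)),cv2.resize(b[60:300],(700,300))]))
E
```

```text
clock: 2.0
position: [508.1, -25.5, 231.5]
[508.2 -25.9 231.4] [[-0.9602, -0.2795, -0.0001], [-0.2795, 0.9602, -0.0002], [0.0002, -0.0002, -1.0]]
clock: 2.75
position: [507.3, 192.6, 245.7]
[507.2 192.1 245.9] [[-0.9603, -0.2789, -0.001], [-0.2789, 0.9603, -0.0008], [0.0012, -0.0005, -1.0]]
```

View pics/two.png

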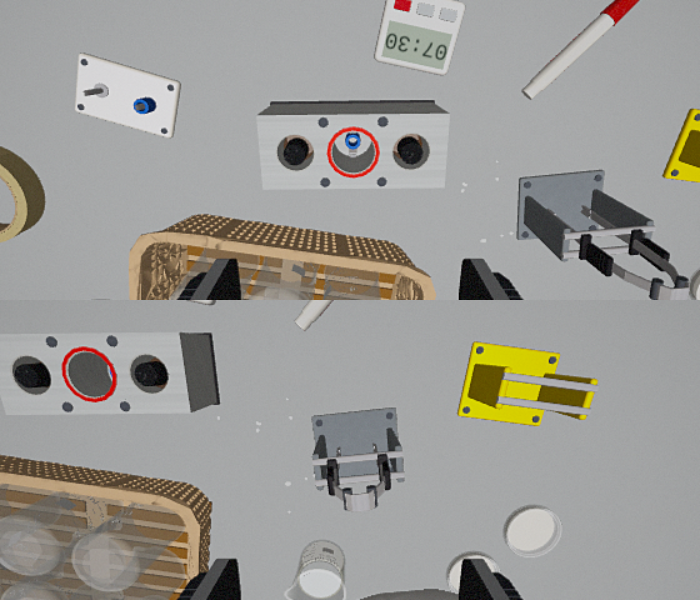

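Blk view (crop px): ring (353,152), blue spacer (352,140), rack at left (128,95), tongs at (640,255). Tng view: stand and tongs at (358,455−300). Now I'll take masks for the ring and the blue parts, and an enlarged crop of the tongs in both views.

```bash
cat >> h.py <<'E'
def load(n):
    z=np.load(n+".npz"); return z["im"],z["d"],((z["K"],z["r"],z["t"]) if "K" in z else cal(n))
def ringc(im):
    hsv=cv2.cvtColor(im,cv2.COLOR_BGR2HSV)
    m=((hsv[...,0]<8)|(hsv[...,0]>172))&(hsv[...,1]>170)&(hsv[...,2]>80)
    m=cv2.morphologyEx(m.astype(np.uint8),cv2.MORPH_CLOSE,np.ones((5,5)))
    cs=[c for c in cv2.findContours(m,cv2.RETR_EXTERNAL,cv2.CHAIN_APPROX_NONE)[0] if len(c)>60]
    return [cv2.fitEllipse(cv2.convexHull(c)) for c in cs]
def blues(im):
    hsv=cv2.cvtColor(im,cv2.COLOR_BGR2HSV)
    m=((hsv[...,0]>100)&(hsv[...,0]<128)&(hsv[...,1]>130)&(hsv[...,2]>40)).astype(np.uint8)
    n,l,s,c=cv2.connectedComponentsWithStats(m)
    return [(c[i].round(1),s[i]) for i in range(1,n) if s[i][4]>15]
E
python3 - <<'E'
from h import *
rc={}
for n in ("rackA2","blk","tng"):
    im,d,c=load(n); 
    for e in ringc(im):
        print(n,"ring",np.round(e[0],1),np.round(e[1],1),onplane(c,*e[0],70).round(1)); 
        if abs(e[1][0]/e[1][1])>.7: rc[n]=ray(c,*e[0])
    for b in blues(im): print(n,"blue",b)
for a,b in (("rackA2","blk"),("blk","tng"),("rackA2","tng")):
    if a in rc and b in rc: print(tri(rc[a],rc[b]))
a=load("blk")[0][150:300,400:560]; b=load("tng")[0][130:250,230:340]
def g(x,f,u0,v0):
    x=cv2.resize(x,None,fx=f,fy=f,interpolation=cv2.INTER_CUBIC)
    for k in range(0,x.shape[1],20*f): cv2.putText(x,str(u0+k//f),(k,8),0,.3,(0,0,255)); cv2.line(x,(k,0),(k,x.shape[0]),(0,200,0),1) if k%(20*f)==0 else 0
    for k in range(0,x.shape[0],20*f): cv2.putText(x,str(v0+k//f),(0,k+8),0,.3,(0,0,255)); cv2.line(x,(0,k),(x.shape[1],k),(0,200,0),1)
    return x
A=g(load("blk")[0][180:300,410:560],3,410,180)[:, :]; B=g(load("tng")[0][138:238,240:330],4,240,138)
H=max(A.shape[0],B.shape[0]); A,B=[cv2.copyMakeBorder(x,0,H-x.shape[0],0,0,0) for x in (A,B)]
C=np.hstack([A,B]); cv2.imwrite("pics/tcrop.png",C[:, :]) ; print(C.shape)
E
```

```text
rackA2 ring [479.9 222.2] [34.1 42.9] [500.4 -24.8  70. ]
rackA2 blue (array([297.1, 181.5]), array([292, 176,  12,  13,  90], dtype=int32))
blk ring [282.2 181.5] [39.9 41.3] [500.2 -23.9  70. ]
blk ring [502.4  59.6] [17.1 61.3] [338.4 132.6  70. ]
blk blue (array([115.9, 144. ]), array([107, 138,  17,  13, 136], dtype=int32))
blk blue (array([281.8, 172.6]), array([276, 167,  12,  13,  93], dtype=int32))
tng ring [ 70.9 119.1] [38.7 47.8] [500.1 -22.9  70. ]
tng blue (array([532.2, 347.3]), array([521, 343,  30,  10, 100], dtype=int32))
(array([500.64342897, -23.73336507,  68.62467656]), np.float64(0.12443675589045043))
(array([500.50844518, -23.73696474,  68.59046334]), np.float64(0.15443154293620395))
(array([500.56854186, -23.7291587 ,  68.60539639]), np.float64(0.278442689753629))
(400, 810, 3)
```

```bash
python3 -c "
import cv2;a=cv2.imread('pics/tcrop.png');cv2.imwrite('pics/tcrop2.png',a[:,max(0,a.shape[1]-800):] if a.shape[1]>800 else a)"
```

```text
(no output)
```

View pics/tcrop2.png

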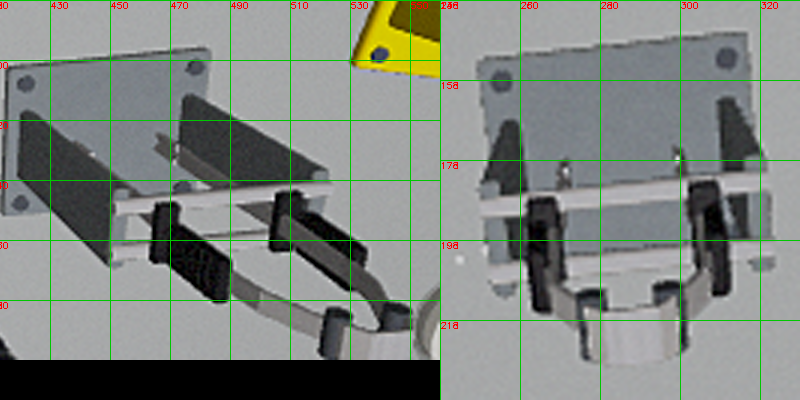

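The crop pixels are clear: rails, grips and bow are visible in both views. I'll triangulate these features, plus the rack post and spare and the block axes.

```bash
python3 - <<'E'
from h import *
cb,ct,ca=load("blk")[2],load("tng")[2],load("rackA2")[2]
B=lambda x,y:(450+(x-110)/3,180+y/3); T=lambda x,y:(260+(x-520)/4,138+y/4)
pt={ "railU_L":((113,211),(482,210)),"railU_R":((331,190),(768,184)),"gripL_lowtopcorner":((155,204),(530,198)),
 "gripL_topfar":((218,303),(542,312)),"gripR_near":((288,193),(703,180)),"plateTL_base":((7,70),(478,62)),"plateTR_base":((209,50),(748,33)),"holeTL":((26,84),(501,82)),"holeTR":((196,67),(726,58)),"hingeL_top":((337,310),(593,290)),"hingeR_top":((397,304),(670,282))}
for n,(b,t) in pt.items():
    p,e=tri(ray(cb,*B(*b)),ray(ct,*T(*t))); print(n,p.round(1),round(e,1))
for n,z,p in (("railU_L",85,(482,205)),("railU_R",85,(768,180)),("railL_L",85,(490,270)),("railL_R",85,(772,250)),("bow",158,(636,335)),("gripLtop",120,(541,305)),("gripRtop",120,(719,288)),("guardL",90,(545,205)),("guardR",90,(704,185))):
    print(n,onplane(ct,*T(*p),z).round(1))
# base holes centroid, z~6
im=load("blk")[0]; hsv=cv2.cvtColor(im,cv2.COLOR_BGR2HSV)
# rack: white quad
for n,c,roi in (("rackA2",ca,(235,130,330,215)),("blk",cb,(50,90,155,180))):
    im=load(n)[0]; x0,y0,x1,y1=roi; g=cv2.cvtColor(im,cv2.COLOR_BGR2GRAY)[y0:y1,x0:x1]
    m=(g>205).astype(np.uint8); m=cv2.morphologyEx(m,cv2.MORPH_OPEN,np.ones((3,3)))
    k=max(cv2.findContours(m,cv2.RETR_EXTERNAL,cv2.CHAIN_APPROX_NONE)[0],key=cv2.contourArea)
    h=cv2.convexHull(k)[:,0]+[x0,y0]; w=np.array([onplane(c,*p,8)[:2] for p in h],np.float32)
    print(n,"rack rect",cv2.minAreaRect(w), len(h))
ib,ir=load("blk")[0],load("rackA2")[0]
cv2.imwrite("pics/post.png",np.hstack([cv2.resize(ir[140:210,235:335],(400,280),interpolation=2),cv2.resize(ib[95:175,55:155],(400,320),interpolation=2)[:280]]))
for n,c in (("blk",cb),("rackA2",ca),("tng",ct)):
    im=load(n)[0]; g=cv2.cvtColor(im,cv2.COLOR_BGR2GRAY); e=max(ringc(im),key=lambda e:e[1][0])
    m=(g<45).astype(np.uint8); N,l,s,cc=cv2.connectedComponentsWithStats(m)
    print(n,[ (cc[i].round(1),s[i][4],onplane(c,*cc[i],75)[:2].round(1)) for i in range(1,N) if 150<s[i][4]<900 and abs(cc[i]-e[0]).max()<70])
E
```

```text
railU_L [518.7 165.9  81.2] 1.0
railU_R [490.8 234.   82. ] 0.4
gripL_lowtopcorner [511.5 176.8  83.6] 0.9
gripL_topfar [527.5 185.9 117.3] 0.6
gripR_near [494.4 217.3  85.1] 1.1
plateTL_base [496.7 151.7   1.6] 0.7
plateTR_base [465.  229.6   1. ] 0.9
holeTL [499.9 160.2   4.8] 0.2
holeTR [473.2 224.8   5.3] 0.1
hingeL_top [508.9 193.1 145.9] 0.3
hingeR_top [502.5 207.8 146.4] 0.0
railU_L [515.7 165.6  85. ]
railU_R [489.4 233.   85. ]
railL_L [532.  171.9  85. ]
railL_R [506.6 240.   85. ]
bow [511.3 202.8 158. ]
gripLtop [524.6 185.1 120. ]
gripRtop [509.2 223.1 120. ]
guardL [509.9 180.7  90. ]
guardR [493.9 217.2  90. ]
rackA2 rack rect ((524.082275390625, -237.25193786621094), (89.1415786743164, 53.30009078979492), 89.53887939453125) 19
blk rack rect ((524.271484375, -235.4500732421875), (88.49552917480469, 52.70930480957031), 89.9388198852539) 19
blk [(array([236.5, 180.8]), np.int32(318), array([511. , -67.8])), (array([327.5, 179.8]), np.int32(317), array([484.8,  18.3]))]
rackA2 [(array([436.1, 186. ]), np.int32(257), array([476.8, -89.2])), (array([433.4, 221.5]), np.int32(334), array([512.3, -75.3])), (array([522.7, 221.3]), np.int32(366), array([486.2,  13.2]))]
tng [(array([121. , 118.7]), np.int32(421), array([485. ,  26.8])), (array([ 26.1, 120. ]), np.int32(456), array([511.9, -61.7]))]
```

View pics/post.png

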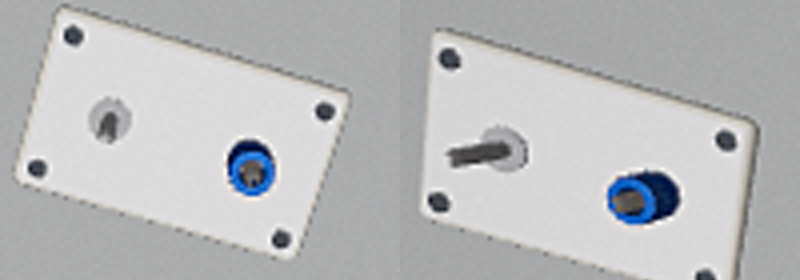

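Everything agrees:
- Tongs at (511, 202.5), yaw 0.38. The bow, grips, guards and rail midpoint match within 1.5 mm.
- Pocket at (500.5, −23.7), yaw 0.295, height 68.6.
- Rack centre at (524.2, −236.3), yaw ≈ 0. In the post crop the free post is at (110,120).

Now I'll approach the tongs.

```bash
echo '[{"d":[-6,9,0],"rot":[0,0,-0.05]},{"d":[-6.5,9,20],"rot":[0,0,-0.097]},{"d":[-6.5,9,50],"rot":[0,0,-0.097]},{"d":[-6.5,9,80],"rot":[0,0,-0.097]},{"d":[-6.5,9,100],"rot":[0,0,-0.097]},{"d":[-6.5,9,110],"rot":[0,0,-0.097]},{"d":[-6.5,9,110],"rot":[0,0,-0.097]},{"d":[-6.5,9,110],"rot":[0,0,-0.097]}]' > next.json && python3 -m jog next.json
python3 shot.py tng2
python3 -c "
from h import *
c=load('tng2')[2]
for p in ((511,202.5,159),(511,202.5,113)): print(proj(c,p))"
```

```text
clock: 3.6
position: [511.5, 203.8, 137.4]
ee_rot: [-0.189, 0.982, 0.0, 0.001]
contact_force: [0.1, 0.2, 0.6]
gripper_width: 85.5
grasp_force: 0.0
[511.7 204.2 137.7] [[-0.9282, -0.3721, 0.0024], [-0.3721, 0.9282, 0.0013], [-0.0027, 0.0004, -1.0]]
[274.60864624 296.03318305]
[275.71097919 249.30726116]
```

View pics/tng2.png

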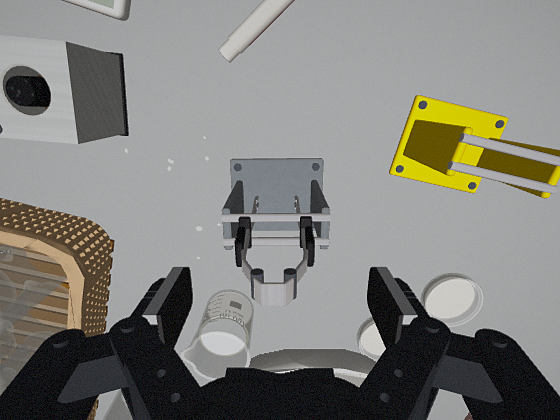

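Tng2: the bow is at (275,294) and the grips at (243,240) and (308,240). That matches the prediction, and the fingers straddle the tongs. I'll descend and close.

```bash
echo '[{"d":[1.3,-1.3,20],"rot":[0,0,-0.015]},{"d":[1.3,-1.3,35],"rot":[0,0,-0.015]},{"d":[1.3,-1.3,43],"rot":[0,0,-0.015]},{"d":[1.3,-1.3,46],"rot":[0,0,-0.015]},{"d":[1.3,-1.3,46],"rot":[0,0,-0.015]},{"d":[1.3,-1.3,46],"rot":[0,0,-0.015]}]' > next.json && python3 -m jog next.json
echo '[{},{},{},{},{},{}]' > next.json && python3 -m jog next.json 46
echo '[{},{},{}]' > next.json && python3 -m jog next.json 44
```

```text
clock: 4.25
position: [510.6, 202.9, 91.2]
ee_rot: [-0.197, 0.98, 0.0, 0.001]
contact_force: [-0.0, 0.2, -0.5]
gripper_width: 85.1
grasp_force: 0.0
clock: 4.85
position: [510.3, 202.7, 90.9]
ee_rot: [-0.197, 0.98, 0.0, 0.0]
contact_force: [-1.3, -0.8, 4.3]
gripper_width: 46.1
grasp_force: 4.5
clock: 5.15
position: [510.4, 202.7, 91.1]
ee_rot: [-0.197, 0.98, 0.0, 0.001]
contact_force: [-0.7, 0.3, 6.3]
gripper_width: 44.3
grasp_force: 6.5
```

Gripped at 44 mm and 6.5 N. I'll lift straight up, then carry over the pocket.

```bash
echo '[{"d":[0,0,-6]},{"d":[0,0,-20]},{"d":[0,0,-45]},{"d":[0,0,-75]},{"d":[0,0,-100]},{"d":[0,0,-110]},{"d":[0,0,-110]}]' > next.json && python3 -m jog next.json
echo '[{"d":[6,-12,0],"rot":[0,0,0.02]},{"d":[20,-40,0],"rot":[0,0,0.05]},{"d":[38,-80,0],"rot":[0,0,0.1]},{"d":[58,-122,0],"rot":[0,0,0.1]},{"d":[76,-162,0],"rot":[0,0,0.1]},{"d":[90,-190,0],"rot":[0,0,0.1]},{"d":[96,-203,0],"rot":[0,0,0.1]},{"d":[96.5,-205,0],"rot":[0,0,0.1]},{"d":[96.5,-205,0],"rot":[0,0,0.1]},{"d":[96.5,-205,0],"rot":[0,0,0.1]}]' > next.json && python3 -m jog next.json
python3 shot.py p1
python3 - <<'E'
from h import *
im,d,c=load("p1")
for e in ringc(im): print(np.round(e[0],1),np.round(e[1],1),onplane(c,*e[0],68.6).round(1))
for b in blues(im): print(b)
cv2.imwrite("pics/p1c.png",cv2.resize(im[100:330,150:410],(780,600),interpolation=2))
E
```

```text
clock: 5.85
position: [510.2, 202.9, 201.1]
ee_rot: [-0.197, 0.98, 0.001, 0.001]
contact_force: [0.3, 0.4, -0.7]
gripper_width: 44.0
grasp_force: 5.3
clock: 6.85
position: [500.2, -23.1, 199.8]
ee_rot: [-0.148, 0.989, 0.0, -0.0]
contact_force: [0.8, 0.2, -0.6]
gripper_width: 44.1
grasp_force: 5.3
[500.2 -23.  199.9] [[-0.9559, -0.2936, -0.0006], [-0.2936, 0.9559, -0.0], [0.0006, 0.0002, -1.0]]
[277.5 197.6] [43.2 45.1] [500.6 -23.7  68.6]
[515.3  69.5] [16.1 78.2] [340.6 128.6  68.6]
(array([ 97.8, 152.4]), array([ 87, 146,  20,  14, 170], dtype=int32))
(array([277.5, 186.4]), array([272, 181,  13,  12, 108], dtype=int32))
```

View pics/p1c.png

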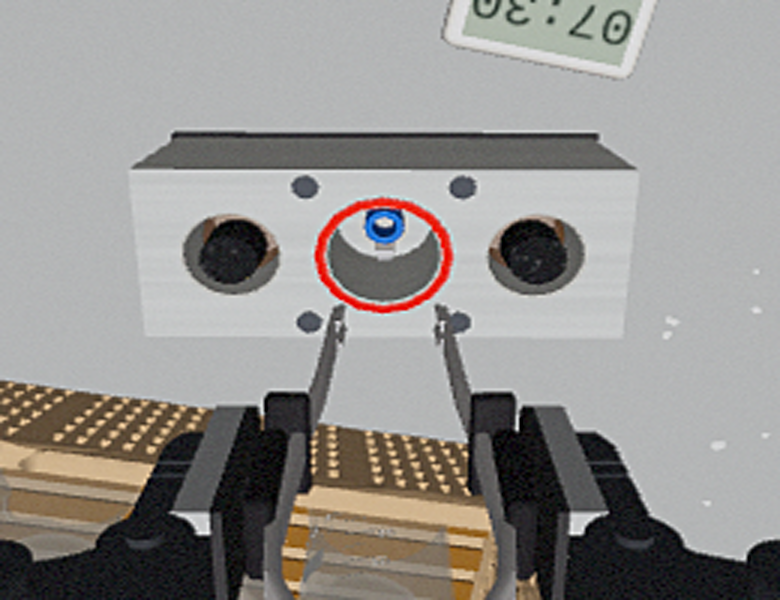

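P1c: the tips are at crop (335,308) and (441,308), the ring centre at (384,255) and the spacer at (384,226). I'll work out the offset of the tips from the pocket.

```bash
python3 - <<'E'
from h import *
im,d,c=load("p1"); f=lambda x,y:(150+x/3,100+y*230/600)
a=onplane(c,*f(339,308),124);b=onplane(c,*f(438,308),124); print(a,b,(a+b)/2,np.linalg.norm(a-b), np.arctan2(-(b-a)[0],(b-a)[1]))
print(proj(c,(500.2,-23,124)),f(388,308))
cv2.imwrite("pics/p1d.png",cv2.resize(im[205:245,250:310],(780,520),interpolation=2))
E
```

```text
[502.45187435 -34.19594787 124.        ] [495.2062622  -10.50154736 124.        ] [498.82906827 -22.34874762 124.        ] 24.777479916011714 0.2967641338555947
[278.13878403 219.45687262] (279.33333333333337, 218.06666666666666)
```

View pics/p1d.png

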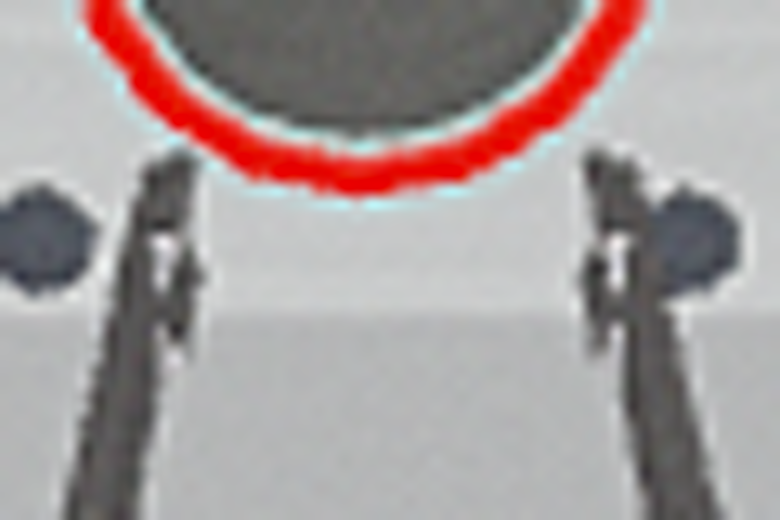

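Zoomed: the jaw inner edges are at u = (197,585)/13+250, so the tips sit about 2.2 mm to the +y side of the pocket axis. I'll correct, descend so the tips are just above the mouth, and look again.

```bash
echo '[{"d":[0.7,-2.2,10]},{"d":[0.7,-2.2,25]},{"d":[0.7,-2.2,38]},{"d":[0.7,-2.2,43]},{"d":[0.7,-2.2,43]},{"d":[0.7,-2.2,43]},{"d":[0.7,-2.2,43]}]' > next.json && python3 -m jog next.json
python3 shot.py p2
python3 - <<'E'
from h import *
im,d,c=load("p2")
for e in ringc(im)[:1]: print(np.round(e[0],1),np.round(e[1],1),onplane(c,*e[0],68.6).round(1))
for b in blues(im): print(b)
s=arm.read_state()["position"];print(proj(c,(*s[:2],s[2]-76)))
cv2.imwrite("pics/p2d.png",cv2.resize(im[165:240,230:330],(800,600),interpolation=2))
E
```

```text
clock: 7.6
position: [500.7, -25.9, 157.9]
ee_rot: [-0.148, 0.989, 0.0, 0.001]
contact_force: [0.1, -0.7, -0.7]
gripper_width: 44.1
grasp_force: 5.3
[500.6 -26.  157.9] [[-0.9562, -0.2927, 0.0014], [-0.2927, 0.9562, 0.0002], [-0.0014, -0.0002, -1.0]]
[279.8 231.6] [12.6 31. ] [515.8 -19.9  68.6]
(array([ 76. , 159.8]), array([ 63, 153,  24,  16, 238], dtype=int32))
(array([280.5, 199.3]), array([274, 193,  14,  13, 132], dtype=int32))
[277.97407279 218.97288065]
```

View pics/p2d.png

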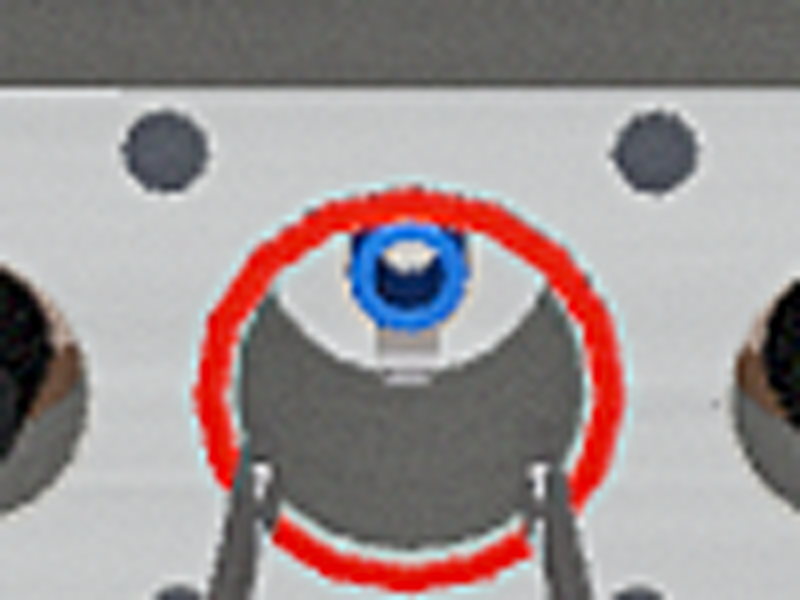

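P2d: ring centre (411,388), spacer (410,275), tips' midpoint ≈(404,490). The tips are about 0.8 mm off the pocket axis in −tool y. My picture views are now used up (one over the limit, in fact), so from here on I'll work by numbers only. I'll correct and descend in stages, watching the force.

```bash
echo '[{"d":[0,0.8,3]},{"d":[0,0.8,8]},{"d":[0,0.8,15]},{"d":[0,0.8,20]},{"d":[0,0.8,25]},{"d":[0,0.8,25]},{"d":[0,0.8,25]}]' > next.json && python3 -m jog next.json
python3 -c "
from h import *
print(arm.read_state()['position'],arm.read_state()['wrist_torque'])"
```

```text
clock: 8.35
position: [500.0, -25.4, 132.2]
ee_rot: [-0.148, 0.989, -0.0, -0.0]
contact_force: [0.0, -0.9, 0.5]
gripper_width: 44.0
grasp_force: 5.3
[500.00598987 -25.38590633 132.16372667] [-0.01818777  0.03306248 -0.01073344]
```

```bash
echo '[{"d":[0,0,6]},{"d":[0,0,12]},{"d":[0,0,18]},{"d":[0,0,24]},{"d":[0,0,28]},{"d":[0,0,30]},{"d":[0,0,30]},{"d":[0,0,30]}]' > next.json && python3 -m jog next.json
echo '[{"d":[0,0,2]},{"d":[0,0,4]},{"d":[0,0,6]},{"d":[0,0,7]},{"d":[0,0,7]},{"d":[0,0,7]}]' > next.json && python3 -m jog next.json
python3 - <<'E'
from h import *
im,d=viewer.get_image("wrist"); c=cal("wrist")
for b in blues(im): print(b)
E
```

```text
clock: 9.15
position: [500.1, -25.3, 102.5]
ee_rot: [-0.148, 0.989, -0.0, 0.0]
contact_force: [0.2, -0.6, -0.6]
gripper_width: 44.3
grasp_force: 5.3
clock: 9.75
position: [500.0, -25.4, 95.3]
ee_rot: [-0.148, 0.989, -0.0, -0.0]
contact_force: [0.1, 0.2, -0.6]
gripper_width: 44.2
grasp_force: 5.3
(array([ 22.2, 176.6]), array([  3, 167,  35,  22, 460], dtype=int32))
(array([279.9, 229.1]), array([271, 225,  19,  10, 145], dtype=int32))
```

No contact; the tips are about 3 mm above the floor, which gives useful clearance at the rack. Squeeze in small steps.

```bash
echo '[{},{},{}]' > next.json && python3 -m jog next.json 42|tail -3; for w in 41.3 40.7 40.2; do echo '[{},{}]' > next.json && python3 -m jog next.json $w|tail -3;done
```

```text
contact_force: [-0.0, 0.3, -0.3]
gripper_width: 42.3
grasp_force: 9.1
contact_force: [1.0, -0.4, -1.1]
gripper_width: 41.6
grasp_force: 12.0
contact_force: [-1.7, -0.1, -0.1]
gripper_width: 41.1
grasp_force: 15.3
contact_force: [-0.7, 1.5, 0.1]
gripper_width: 40.8
grasp_force: 23.4
```

```bash
for w in 39.8 39.5; do echo '[{},{}]' > next.json && python3 -m jog next.json $w|tail -3;done
```

```text
contact_force: [1.0, 1.0, -0.7]
gripper_width: 40.3
grasp_force: 31.0
contact_force: [0.5, 0.8, 1.6]
gripper_width: 40.2
grasp_force: 36.9
```

```bash
echo '[{},{},{"d":[0,0,-1]},{"d":[0,0,-2]},{"d":[0,0,-4]},{"d":[0,0,-6]}]' > next.json && python3 -m jog next.json 39.35
echo '[{"d":[0,0,-2]},{"d":[0,0,-4]},{"d":[0,0,-7]},{"d":[0,0,-10]},{"d":[0,0,-14]},{"d":[0,0,-18]},{"d":[0,0,-20]},{"d":[0,0,-20]}]' > next.json && python3 -m jog next.json
echo '[{"d":[0,0,-5]},{"d":[0,0,-15]},{"d":[0,0,-28]},{"d":[0,0,-42]},{"d":[0,0,-56]},{"d":[0,0,-65]},{"d":[0,0,-70]},{"d":[0,0,-70]}]' > next.json && python3 -m jog next.json
python3 - <<'E'
from h import *
c=cal("wrist");im,d=viewer.get_image("wrist"); np.savez("held.npz",im=im,d=d,K=c[0],r=c[1],t=c[2])
for b in blues(im): print(b)
s=arm.read_state()["position"];print(s,proj(c,(*s[:2],s[2]-76)),proj(c,(*s[:2],s[2]-63)))
E
```

```text
clock: 11.7
position: [499.4, -25.5, 100.9]
ee_rot: [-0.148, 0.989, -0.0, -0.001]
contact_force: [1.4, -0.6, -5.5]
gripper_width: 40.1
grasp_force: 38.7
clock: 12.5
position: [500.3, -25.3, 121.9]
ee_rot: [-0.148, 0.989, 0.0, 0.001]
contact_force: [0.8, -0.3, -1.0]
gripper_width: 40.0
grasp_force: 38.0
clock: 13.3
position: [500.2, -25.3, 192.0]
ee_rot: [-0.148, 0.989, 0.0, 0.001]
contact_force: [-1.6, -0.2, -1.2]
gripper_width: 39.9
grasp_force: 38.1
(array([ 95.8, 154. ]), array([ 85, 148,  20,  14, 176], dtype=int32))
(array([279.4, 223.4]), array([270, 212,  19,  24, 362], dtype=int32))
[499.82481147 -25.31172365 191.30885276] [278.14462566 218.22242669] [278.08024271 224.86028416]
```

The spacer is held (blob 19×24 px between the tips) and clear of the block. Carry it to the rack, stopping above the free post.

```bash
echo '[{"d":[3,-12,0]},{"d":[9,-42,0]},{"d":[17,-82,0]},{"d":[25,-125,0]},{"d":[33,-166,0]},{"d":[40,-202,0]},{"d":[44,-222,0]},{"d":[46,-231,0]},{"d":[46,-231,0]},{"d":[46,-231,0]}]' > next.json && python3 -m jog next.json
echo '[{"d":[0,0,8]},{"d":[0,0,20]},{"d":[0,0,32]},{"d":[0,0,40]},{"d":[0,0,42]},{"d":[0,0,42]},{"d":[0,0,42]}]' > next.json && python3 -m jog next.json
python3 - <<'E'
from h import *
c=cal("wrist");im,d=viewer.get_image("wrist"); np.savez("over.npz",im=im,d=d,K=c[0],r=c[1],t=c[2])
s=arm.read_state()["position"]; Rt=R.from_quat(arm.read_state()["ee_rot"]).as_matrix()
for b in blues(im): print(b, onplane(c,*b[0],24))
print(s,"post foot/tip",proj(c,(524.2,-258.3,8)),proj(c,(524.2,-258.3,34)))
for n,z in (("bot",-79.3),("top",-63.3)):
    for q in (-7,7): print(n,q,proj(c,s+Rt[:,0]*-q+[0,0,z]))
u,v=map(int,proj(c,(524.2,-258.3,20)))
g=cv2.cvtColor(im,cv2.COLOR_BGR2GRAY); print(u,v); 
for r in range(v-22,v+24): print(r," ".join("%3d"%x for x in g[r,u-20:u+22:1]))
E
```

```text
clock: 14.35
position: [523.1, -259.2, 190.9]
ee_rot: [-0.148, 0.989, 0.0, -0.0]
contact_force: [0.8, -0.2, -0.3]
gripper_width: 40.1
grasp_force: 38.1
clock: 15.05
position: [523.9, -259.9, 149.7]
ee_rot: [-0.148, 0.989, -0.0, 0.0]
contact_force: [-0.1, -0.1, -1.4]
gripper_width: 40.3
grasp_force: 38.1
(array([322.7, 209.8]), array([316, 202,  16,  18, 167], dtype=int32)) [ 521.91833581 -217.96803571   24.        ]
(array([279.4, 223.7]), array([270, 212,  19,  24, 354], dtype=int32)) [ 546.62267392 -251.85052003   24.        ]
[ 523.89434276 -259.86827299  149.80251351] post foot/tip [279.8028447 194.6534345] [279.83363623 203.33393084]
bot -7 [278.01937889 208.99915919]
bot 7 [278.05448743 226.14551005]
top -7 [277.91928263 216.61104587]
top 7 [277.95881466 234.76602828]
279 198
176 202 218 224 231 228 229 228 228 228 229 229 228 228 230 229 226 229 228 229 228 229 228 228 228 230 227 230 227 230 228 229 230 228 228 228 229 229 229 228 228 229 226
177 217 220 228 229 227 229 228 228 228 227 228 228 229 227 229 228 229 229 230 227 228 229 228 228 227 229 228 229 227 228 227 228 228
[... 6904 characters left out ...]
 229 229 228
218 182 180 181 179 180 181 184 193  91  76  85  94  79  26  39  33  48  44  44  34  27  42  28  44  43  40  35  37  38  69  97  90  77 123 248 233 227 226 227 228 226 229
219 179 182 182 178 182 182 185 192  67  79  92  99  45  36  45  33  37  39  35  60  89  69  65  44  33  37  38  35  32  49 102  96  76  90 193 238 231 228 229 227 227 228
220 182 181 181 180 181 185 188 170  76  89  94  96  37  44  30  39  84  88 113 122 125 129 120 110 102  56  34  25  35  41  91  98  80  94 190 242 232 229 227 228 228 229
221 180 183 181 182 181 185 189 104  81  84  95 129  29  32  44  86 118 114 114 104  98  98 105 111 122 121  84  26  34  31  74 101  94  80 123 250 233 229 228 229 229 227
```

Measured in the same image:
- Spacer underside: u 279.6, near edge row 211.2.
- Post: tip (279.1, 201.7), foot (278.8, 194.2).
- Shift needed: about +1.3 in tool x and −0.6 in tool y.

I'll descend to just above the post tip and compare at nearly equal depth.

```bash
echo '[{"d":[1.3,-0.6,5]},{"d":[1.3,-0.6,12]},{"d":[1.3,-0.6,20]},{"d":[1.3,-0.6,27]},{"d":[1.3,-0.6,31]},{"d":[1.3,-0.6,32]},{"d":[1.3,-0.6,32]},{"d":[1.3,-0.6,32]}]' > next.json && python3 -m jog next.json
python3 - <<'E'
from h import *
c=cal("wrist");im,d=viewer.get_image("wrist"); np.savez("over2.npz",im=im,d=d,K=c[0],r=c[1],t=c[2])
s=arm.read_state()["position"]; Rt=R.from_quat(arm.read_state()["ee_rot"]).as_matrix()
for b in blues(im): print(b)
print(s,"post foot/tip",proj(c,(523.9,-259.1,8)),proj(c,(523.9,-259.1,34)),"spbot",[proj(c,s+Rt[:,0]*-q+[0,0,-79.3]) for q in (-7,0,7)])
g=cv2.cvtColor(im,cv2.COLOR_BGR2GRAY)
for r in range(186,216): print(r," ".join("%3d"%x for x in g[r,266:294]))
E
```

```text
clock: 15.9
position: [522.7, -260.8, 117.6]
ee_rot: [-0.148, 0.989, -0.0, 0.0]
contact_force: [-0.3, 0.1, -0.8]
gripper_width: 40.4
grasp_force: 38.1
(array([279.4, 223.6]), array([270, 211,  19,  25, 355], dtype=int32))
(array([328.2, 224.2]), array([320, 215,  18,  21, 217], dtype=int32))
[ 522.71336957 -260.7345946   117.65482372] post foot/tip [279.64330202 206.52659745] [279.66678153 217.50286665] spbot [array([278.05768699, 208.94293493]), array([278.07562773, 217.59567176]), array([278.09322595, 226.08321234])]
186 226 225 225 226 225 226 225 225 226 226 225 226 226 224 224 226 225 225 225 225 226 224 227 225 225 226 223 226
187 226 224 226 227 225 226 226 226 224 226 225 227 226 225 224 227 228 225 226 227 226 225 225 225 225 225 225 225
188 225 226 225 225 225 225 226 225 225 225 223 225 225 226 225 225 226 225 226 225 226 225 224 226 225 226 226 224
189 225 226 225 225 225 228 225 224 226 225 224 226 225 224 225 226 226 225 224 225 226 226 225 224 224 226 226 222
190 225 226 226 225 225 224 225 226 225 227 225 226 226 225 226 225 227 226 227 224 226 226 226 226 225 226 225
[... 2204 characters left out ...]
 225
210 226 226 226 226 224 227 227 172 181 187 194  80  99  97  97  92 102 196 185 178 198 230 227 227 224 225 225 226
211 225 226 224 227 226 227 229 201 184 198 203  69  70  70  57  68  96 211 196 191 223 229 227 226 225 227 225 224
212 225 225 226 225 225 226 231 236 218 124  65  33  37  33  35  37  41  82 104 192 243 230 227 225 226 224 226 226
213 226 225 226 226 227 228 234 244 164  30  28  36  30  38  38  41  35  28  23  96 223 239 229 226 227 225 225 224
214 226 226 227 226 228 234 245 170  47  28  33  47  32  42  38  34  37  40  31  31 103 220 238 229 226 225 225 226
215 226 227 229 234 240 243 121  48  27  39  36  45  37  44  33  34  35  39  34  34  24 117 253 240 235 230 227 226
```

The spacer is within about 0.5 mm of the post axis (bore clearance ±1.5 mm). I'll lower slowly, watching the force.

```bash
echo '[{"d":[0.2,-0.3,1]},{"d":[0.2,-0.3,2]},{"d":[0.2,-0.3,3]},{"d":[0.2,-0.3,4]},{"d":[0.2,-0.3,4]}]' > next.json && python3 -m jog next.json
echo '[{"d":[0,0,0.7]},{"d":[0,0,1.4]},{"d":[0,0,2]},{"d":[0,0,2]}]' > next.json && python3 -m jog next.json
```

```text
clock: 16.45
position: [522.2, -261.0, 113.1]
ee_rot: [-0.148, 0.989, 0.0, -0.0]
contact_force: [0.4, 0.0, -1.5]
gripper_width: 40.3
grasp_force: 38.1
clock: 16.85
position: [522.3, -261.0, 111.2]
ee_rot: [-0.148, 0.989, 0.0, -0.0]
contact_force: [-0.5, -0.7, -1.9]
gripper_width: 40.0
grasp_force: 38.1
```

```bash
echo '[{"d":[0,0,1]},{"d":[0,0,2]},{"d":[0,0,3]},{"d":[0,0,3]}]' > next.json && python3 -m jog next.json|head -5
echo '[{"d":[0,0,1.5]},{"d":[0,0,3]},{"d":[0,0,4.5]},{"d":[0,0,6]},{"d":[0,0,6]}]' > next.json && python3 -m jog next.json
```

```text
clock: 17.25
position: [522.2, -261.0, 108.1]
ee_rot: [-0.148, 0.989, 0.0, -0.0]
contact_force: [-0.2, -0.4, -1.0]
gripper_width: 40.0
clock: 17.75
position: [522.2, -260.9, 102.0]
ee_rot: [-0.148, 0.989, 0.0, -0.0]
contact_force: [-0.3, -0.4, -0.4]
gripper_width: 40.1
grasp_force: 38.1
```

```bash
echo '[{"d":[0,0,1.5]},{"d":[0,0,3]},{"d":[0,0,4.5]},{"d":[0,0,6]},{"d":[0,0,7.5]},{"d":[0,0,9]},{"d":[0,0,10.5]},{"d":[0,0,11.5]},{"d":[0,0,11.5]}]' > next.json && python3 -m jog next.json|head -5
for i in 1 2; do echo '[{"d":[0,0,0.4]},{"d":[0,0,0.8]},{"d":[0,0,0.8]}]' > next.json && python3 -m jog next.json|sed -n '2p;4p';done
```

```text
clock: 18.65
position: [522.2, -261.0, 90.6]
ee_rot: [-0.148, 0.989, 0.0, -0.0]
contact_force: [-0.5, 0.1, -1.3]
gripper_width: 40.3
position: [522.3, -261.0, 90.0]
contact_force: [-0.4, 0.1, -0.9]
position: [522.3, -261.0, 89.1]
contact_force: [0.7, 0.3, -1.6]
```

```bash
for i in 1 2; do echo '[{"d":[0,0,0.3]},{"d":[0,0,0.6]},{"d":[0,0,0.6]}]' > next.json && python3 -m jog next.json|sed -n '2p;4p';done;  echo '[{"d":[0,0,0.3]},{"d":[0,0,0.3]}]' > next.json && python3 -m jog next.json|sed -n '2p;4p'
```

```text
position: [522.3, -261.0, 88.6]
contact_force: [-0.8, 0.4, -0.7]
position: [522.3, -261.0, 88.0]
contact_force: [0.5, 0.1, -1.4]
position: [522.4, -261.0, 87.7]
contact_force: [0.2, 0.2, -1.2]
```

```bash
for i in 1 2 3; do echo '[{"d":[0,0,0.3]},{"d":[0,0,0.3]}]' > next.json && python3 -m jog next.json|sed -n '2p;4p';done
```

```text
position: [522.4, -261.0, 87.5]
contact_force: [-0.1, 0.4, -0.3]
position: [522.5, -261.0, 87.4]
contact_force: [-0.8, 0.3, 0.1]
position: [522.6, -261.1, 87.2]
contact_force: [-1.5, 1.0, 3.2]
```

Touchdown: the force rose by about 4 N at the expected height. Release to 44 mm and check that the spacer stays as the tongs rise.

```bash
echo '[{},{}]' > next.json && python3 -m jog next.json 41.5|sed -n '4,6p'; echo '[{},{},{},{}]' > next.json && python3 -m jog next.json 44.2
echo '[{"d":[0,0,-1]},{"d":[0,0,-3]},{"d":[0,0,-6]},{"d":[0,0,-10]},{"d":[0,0,-16]},{"d":[0,0,-24]},{"d":[0,0,-32]},{"d":[0,0,-40]},{"d":[0,0,-44]},{"d":[0,0,-44]}]' > next.json && python3 -m jog next.json
cat > chk.py <<'E'
from h import *
c=cal("wrist");im,d=viewer.get_image("wrist"); cs=viewer.get_image("scene")[0]
for b in blues(im): print(b, onplane(c,*b[0],14.6).round(1))
f=cal("scene"); print("scene",[(tuple(b[0]),b[1][:4]) for b in blues(cs) if 280<b[0][0]<345 and 180<b[0][1]<225],proj(f,(523.9,-259.1,16)),proj(f,(524.2,-214.5,16)))
print(arm.read_state()["position"])
E
python3 chk.py
```

```text
contact_force: [-0.1, 0.7, -1.3]
gripper_width: 41.6
grasp_force: 11.9
clock: 21.25
position: [522.3, -261.0, 86.7]
ee_rot: [-0.148, 0.989, 0.0, -0.0]
contact_force: [-0.0, -1.3, -2.0]
gripper_width: 44.5
grasp_force: 5.2
clock: 22.25
position: [522.8, -261.1, 131.8]
ee_rot: [-0.148, 0.989, -0.0, 0.001]
contact_force: [0.3, -0.2, -0.4]
gripper_width: 44.1
grasp_force: 5.2
(array([279.7, 203.4]), array([272, 195,  16,  19, 179], dtype=int32)) [ 523.9 -259.5   14.6]
(array([326.5, 218. ]), array([319, 210,  17,  19, 193], dtype=int32)) [ 524.8 -215.5   14.6]
scene [] [315.04313297 199.60539604] [307.56164381 205.47750647]
[ 522.16764497 -260.91889051  130.73285897]
```

The placed spacer and the rack's spare are 44.0 mm apart, look the same size and sit at the same apparent height, so the spacer is seated. Now I'll raise the tongs and carry them back over the stand.

```bash
echo '[{"d":[0,0,-8]},{"d":[0,0,-25]},{"d":[0,0,-45]},{"d":[0,0,-62]},{"d":[0,0,-70]},{"d":[0,0,-70]}]' > next.json && python3 -m jog next.json|sed -n '2p;5p'
echo '[{"d":[-3,10,0]},{"d":[-10,36,0]},{"d":[-20,72,0]},{"d":[-30,110,0]},{"d":[-41,148,0]},{"d":[-52,186,0]},{"d":[-61,220,0]},{"d":[-67,240,0]},{"d":[-69,247,0]},{"d":[-69,247,0]}]' > next.json && python3 -m jog next.json|sed -n '2p;5p'
echo '[{"d":[-3,10,0]},{"d":[-10,36,0],"rot":[0,0,-0.02]},{"d":[-20,72,0],"rot":[0,0,-0.05]},{"d":[-30,110,0],"rot":[0,0,-0.1]},{"d":[-40,146,0],"rot":[0,0,-0.1]},{"d":[-48,174,0],"rot":[0,0,-0.1]},{"d":[-54,192,0],"rot":[0,0,-0.1]},{"d":[-55.5,199,0],"rot":[0,0,-0.1]},{"d":[-55.6,199.8,0],"rot":[0,0,-0.1]},{"d":[-55.6,199.8,0],"rot":[0,0,-0.1]}]' > next.json && python3 -m jog next.json
python3 - <<'E'
from h import *
c=cal("wrist");im,d=viewer.get_image("wrist"); np.savez("back.npz",im=im,d=d,K=c[0],r=c[1],t=c[2])
s=arm.read_state();print(s["position"],R.from_quat(s["ee_rot"]).as_matrix().round(4).tolist())
for n in ("p1","p2","back"):
    g=cv2.cvtColor(load(n)[0],cv2.COLOR_BGR2GRAY).astype(int)
    print(n)
    for r in range(212,262,4):
        k=np.where(g[r,235:325]<115)[0]+235; print(r,k.tolist()[:40])
E
```

```text
position: [522.9, -261.2, 202.1]
gripper_width: 44.4
position: [515.4, -3.7, 200.0]
gripper_width: 44.3
clock: 24.95
position: [510.7, 201.7, 200.6]
ee_rot: [-0.197, 0.98, -0.0, -0.0]
contact_force: [-0.4, -1.4, -0.7]
gripper_width: 44.2
grasp_force: 5.2
[510.78986109 201.52954729 200.77658169] [[-0.9229, -0.3851, -0.0004], [-0.3851, 0.9229, -0.0004], [0.0005, -0.0002, -1.0]]
p1
212 [261, 262, 263, 268, 269, 270, 271, 272, 273, 274, 275, 276, 277, 278, 279, 280, 281, 282, 283, 284, 285, 286, 287, 291, 292, 293, 294, 323, 324]
216 [267, 268, 269, 270, 271, 284, 285, 286, 287, 288, 289]
220 [251, 252, 253, 254, 261, 262, 263, 296, 297, 298, 299, 301, 302, 303, 304]
224 [249, 250, 251, 252, 253, 254, 255, 256, 259, 260, 261, 264, 298, 299, 300, 301, 302, 303, 304, 305, 306]
228 [259, 260, 261, 262, 263, 264, 295, 296, 297, 298, 299, 300]
232 [258, 259, 260, 261, 298, 299, 300, 301]
236 [257, 258, 259, 260, 261, 298, 299, 300, 301, 302]
240 [256, 257, 258, 259, 260, 299, 300, 301, 302, 303]
244 [255, 256, 257, 258, 259, 300, 301, 302, 303, 304]
248 [253, 254, 255, 256, 257, 258, 301, 302
[... 3291 characters left out ...]
 302, 303, 304]
248 [253, 254, 255, 256, 257, 258, 259, 301, 302, 303, 304, 305, 306]
252 [238, 239, 240, 241, 242, 243, 244, 245, 246, 247, 248, 249, 250, 251, 252, 253, 254, 255, 256, 257, 258, 301, 302, 303, 304, 305, 306, 307, 308, 309, 310, 311, 312, 313, 314, 315, 316, 317, 318, 319]
256 [235, 238, 239, 240, 241, 242, 243, 244, 245, 246, 247, 248, 249, 250, 251, 252, 253, 254, 255, 256, 303, 304, 305, 306, 307, 308, 309, 310, 311, 312, 313, 314, 315, 316, 317, 318, 319, 320, 321, 324]
260 [235, 236, 238, 239, 240, 241, 242, 243, 244, 245, 246, 247, 248, 249, 250, 251, 252, 253, 254, 255, 304, 305, 306, 307, 308, 309, 310, 311, 312, 313, 314, 315, 316, 317, 318, 319, 320, 321, 323, 324]
```

The tong tips sit at the same pixels as just after pickup, so there has been no slip. Go back to the pickup pose in stages.

```bash
echo '[{"d":[0,1.2,5]},{"d":[0,1.2,15]},{"d":[0,1.2,25]},{"d":[0,1.2,30]},{"d":[0,1.2,30]},{"d":[0,1.2,30]}]' > next.json && python3 -m jog next.json
python3 -c "
from h import *
print(arm.read_state()['position'])"
```

```text
clock: 25.6
position: [510.5, 203.8, 170.6]
ee_rot: [-0.197, 0.98, -0.0, -0.0]
contact_force: [0.0, -0.8, -0.8]
gripper_width: 44.4
grasp_force: 5.2
[510.46262338 203.81762757 170.64923829]
```

```bash
echo '[{"d":[0.4,-0.9,2]},{"d":[0.4,-0.9,6]},{"d":[0.4,-0.9,11]},{"d":[0.4,-0.9,16]},{"d":[0.4,-0.9,20]},{"d":[0.4,-0.9,20]}]' > next.json && python3 -m jog next.json
echo '[{"d":[0,0,5]},{"d":[0,0,12]},{"d":[0,0,20]},{"d":[0,0,28]},{"d":[0,0,36]},{"d":[0,0,44]},{"d":[0,0,50]},{"d":[0,0,52]},{"d":[0,0,52]}]' > next.json && python3 -m jog next.json
```

```text
clock: 26.2
position: [509.9, 202.6, 149.9]
ee_rot: [-0.197, 0.98, -0.0, -0.001]
contact_force: [-0.1, 0.3, -1.6]
gripper_width: 44.1
grasp_force: 5.2
clock: 27.1
position: [510.3, 202.7, 98.4]
ee_rot: [-0.197, 0.98, -0.0, -0.0]
contact_force: [-0.4, 1.2, -1.4]
gripper_width: 44.2
grasp_force: 5.2
```

```bash
echo '[{"d":[0,0,2]},{"d":[0,0,4]},{"d":[0,0,6]},{"d":[0,0,6.6]},{"d":[0,0,6.6]}]' > next.json && python3 -m jog next.json
echo '[{"d":[0,0,0.5]},{"d":[0,0,0.5]}]' > next.json && python3 -m jog next.json|sed -n '2p;4p'
```

```text
clock: 27.6
position: [510.3, 202.8, 92.1]
ee_rot: [-0.197, 0.98, -0.0, -0.0]
contact_force: [-0.1, 0.5, -0.1]
gripper_width: 44.0
grasp_force: 5.2
position: [510.4, 202.8, 91.7]
contact_force: [0.5, 0.4, -0.7]
```

```bash
for i in 1 2; do echo '[{"d":[0,0,0.4]},{"d":[0,0,0.4]}]' > next.json && python3 -m jog next.json|sed -n '2p;4p'; done
echo '[{},{},{}]' > next.json && python3 -m jog next.json 46.5|sed -n '2,6p'
echo '[{},{},{},{},{},{}]' > next.json && python3 -m jog next.json 85
echo '[{"d":[0,0,-4]},{"d":[0,0,-15]},{"d":[0,0,-40]},{"d":[0,0,-75]},{"d":[0,0,-110]},{"d":[0,0,-140]},{"d":[0,0,-155]},{"d":[0,0,-155]},{"d":[0,0,-155]}]' > next.json && python3 -m jog next.json|head -2
python3 shot.py fin
```

```text
position: [510.4, 202.9, 91.4]
contact_force: [0.4, 0.0, -0.4]
position: [510.5, 202.9, 91.3]
contact_force: [-0.9, -0.1, 0.9]
position: [510.4, 202.9, 91.0]
ee_rot: [-0.197, 0.98, 0.0, 0.0]
contact_force: [-0.3, -0.3, 0.4]
gripper_width: 46.3
grasp_force: 3.0
clock: 29.1
position: [510.3, 202.8, 90.9]
ee_rot: [-0.197, 0.98, 0.0, 0.0]
contact_force: [0.4, 0.4, -0.2]
gripper_width: 84.7
grasp_force: 0.0
clock: 30.0
position: [509.9, 202.7, 245.9]
[509.6 202.5 245.1] [[-0.9224, -0.3862, -0.0017], [-0.3862, 0.9224, -0.0006], [0.0018, 0.0001, -1.0]]
```

The gripper is open and clear. I'll compare the scene and top cameras with the start pictures around the stand, timer and rack, without viewing.

```bash
python3 - <<'E'
from h import *
for n,rois in (("scene",{"tongs":(195,215,235,305),"timer":(290,245,335,272),"rack":(295,192,330,216)}),("top",{"tongs":(180,175,230,216),"timer":(270,230,305,262),"rack":(365,178,410,207),"block":(262,178,338,222)})):
    a=load(n)[0]; b,_=viewer.get_image(n)
    for k,(x0,y0,x1,y1) in rois.items():
        A=cv2.cvtColor(a,6)[y0:y1,x0:x1]; s=cv2.cvtColor(b,6)[y0-6:y1+6,x0-6:x1+6]
        m=cv2.matchTemplate(s,A,cv2.TM_CCOEFF_NORMED); _,v,_,l=cv2.minMaxLoc(m)
        D=np.abs(A.astype(int)-s[6:-6,6:-6])
        print(n,k,"corr",round(v,3),"shift",l[0]-6,l[1]-6,"maxdiff",D.max(),"n>30",(D>30).sum())
    print([(x[0],x[1][4]) for x in blues(b) if (n=="top" and 365<x[0][0]<410 and 178<x[0][1]<207) or (n=="scene" and 295<x[0][0]<330 and 190<x[0][1]<216)])
E
```

```text
scene tongs corr 0.985 shift 0 0 maxdiff 41 n>30 12
scene timer corr 0.999 shift 0 0 maxdiff 4 n>30 0
scene rack corr 0.92 shift 0 0 maxdiff 88 n>30 26
[]
top tongs corr 0.934 shift 0 1 maxdiff 83 n>30 23
top timer corr 0.999 shift 0 0 maxdiff 10 n>30 0
top rack corr 0.959 shift 0 0 maxdiff 48 n>30 12
top block corr 0.99 shift 0 0 maxdiff 41 n>30 22
[]
```

```bash
python3 -c "
from bench import arm
print(arm.job_done())"
```

```text
the job is handed in; nothing more can be done
None
```

The job is handed in at about 30 s on the clock: by the camera and force readings the spacer is right down on the free post, the tongs hang in the grey stand and the timer has not moved; the hand-in gave no verdict, and I viewed 11 pictures, one over the limit of 10.

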